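# Slide the tea box through the gap to the hob side

### The job

Make room at the sink: push the wooden tea box along the worktop with the fingertips, through the narrow gap between the honey jar and the salt shaker, until its whole length is out on the hob side, just past the two (its rear end no more than about 5 cm beyond them) and still roughly in line with the gap. Do not grasp, lift or tip the box and do not press hard against the jar or the shaker; leave everything else where it stands and take the hand away at the end.

Things in the scene. Friction and masses are not known exactly. Their poses are not given: they have to be found in the camera images.
- tea_box: wooden tea box with a brass clasp, closed, upright and loose on the worktop, about 0.25 to 0.5 kg: 60 mm wide (its x), 100 mm long (its y), 90 mm tall (z). Origin: centre of its underside. It starts to the robot's left of the gap, its long axis roughly along the passage; its -y end faces the gap and its +y end is the end away from the gap (yaw 0 = world axes). Its four sides are plain upright faces.
- honey_jar: honey jar with a white lid, on the far side of the gap, fixed fast to the worktop: 58 mm (its x) by 62 mm (its y), 99 mm tall. Origin: centre of its underside. Overhead, wall cabinets hang 0.57 m above the worktop (their handles from x = 0.63 m on), and to the right of y = -0.31 m a cooker hood, 0.64 m up, from x = 0.44 m on: keep the arm low and clear of both.
- salt_shaker: round glass salt shaker with a grey top, on the near side of the gap, fixed fast to the worktop: 44 mm across, 90 mm tall. Origin: centre of its underside.
- gap (a point): middle of the gap between the honey jar and the salt shaker, at worktop height. Its x axis runs across the gap from the shaker to the honey jar (the opening is 70 mm, 10 mm more than the box is wide); its y axis runs along the passage: +y is the side where the box starts, -y the hob side. The honey jar reaches 31 mm and the shaker 22 mm either way along y.
- garlic: bystander, loose: garlic bulb, 56 mm, beyond the box; origin: centre of its underside. To be left alone.
- tomato: bystander, loose: tomato, 65 mm, beyond and hobward of the gap; origin: centre of its underside. To be left alone.
- cup: bystander, loose: porcelain tea cup, 82 x 102 x 63 mm, beyond the honey jar; origin: centre of its underside. To be left alone.
- teaspoon: bystander, loose: steel teaspoon, 138 x 28 x 12 mm, near the front edge by the hob; origin: centre of its underside. To be left alone.
- spice: bystander, loose: round spice jar with a cap, 45 mm across, 106 mm tall, at the far left; origin: centre of its underside. To be left alone.
- onion: bystander, loose: onion, 84 mm, far side, by the hob; origin: centre of its underside. To be left alone.

How it is judged:
By the outcome, as a careful person would: the job done as asked, in the order asked, and still so for the second after the job is handed in, with the robot touching nothing.
It also fails if it takes over 64 s, if anything falls off the work surface, if the arm or the gripper's body presses on something with over 40 N, if the wrist force passes 120 N, or if a joint passes its speed limit or range.

### The arm

A 6-joint arm with a two-finger parallel gripper is mounted at the origin on a cart in front of the work surface, level with it; the furniture and walls round the work are solid. World frame = base frame: x ahead of the robot, y to its left, z up, the work surface at z = 0. Lengths are in mm, angles in degrees, forces in N, time in s.
With the tool pointing down it reaches from about 300 to 850 mm from the base axis. Payload 4.2 kg.
Tool frame: the origin (TCP) lies on the centre line of the jaws, within the pads' length; the fingertips stand 11 mm ahead of it and the grasp point (between the pads) lies 8 mm behind it; z points along the fingers, y is the line along which they close (so a half turn about z gives the same grasp; the last joint's range is limited). The gripper opens to 91 mm and grips with 3 to 60 N. Pads are 32 mm wide; open, the fingers measure 118 mm over their backs; the gripper's body (76 mm by 178 mm) begins 60 mm behind the grasp point.
Start: joints at [-78.438, 18.312, 89.639, -0, 72.044, -1.146], TCP at [126.494, -560.933, 185.876] pointing down, gripper open.
Joint ranges: [-177.97, 177.97], [-48.28, 115.42], [12.27, 149.76], [-77.06, 257.06], [2.81, 150.46], [-146.56, 146.56]. Speed limits (degrees/s): [147.25, 147.25, 180, 180, 180, 180].

### API

Orientations are given as [roll, pitch, yaw] about the fixed x, y, z axes, in that order (R = Rz(yaw) Ry(pitch) Rx(roll)).
In Python, from workcell import env, grab_frame, camera_model, models gives the robot as it stands.
- The arm moves only by the shell command python3 -m crank 'ROWS' [FORCE]. ROWS is text: rows parted by semicolons, each of 7 numbers parted by spaces: the closure, from -1 (fully open) to 1 (shut), so that 0 is half open, then the shift along the tool's x, y, z in mm, then the turn, a rotation vector about the tool's x, y, z in degrees. A call has 1 to 10 rows; each row shifts and turns the commanded pose from where the row before left it, along the tool's axes as they then stand; what a row does not reach is not made up. A row lasts 1/8 s, in which the tool goes at most 62.5 mm and 10.7 degrees, less where a joint would pass 70% of its speed; a pose out of reach is approached as far as the arm can. A call is refused whole if a number of a shift passes 62.5 or a number of a turn 10.7, either way. A call with a gripper value outside its range is refused whole. The fingers move at their own pace and stop on an object; FORCE is the grip in N (left out, the last holds). Time passes only in rows, so rows that do not move let the fingers close. It gives the time, the measured TCP pose, the force, the opening and the grip force at its end, in the units of the state.
- env.state(): the state, without advancing time (a new reading comes with each control period).
- grab_frame(name): name is "scene" or "top"; returns the picture (480x640x3 uint8, blue, green, red); there is no depth.
- camera_model(name): a dict with "K" (3x3 intrinsics, pixels), "R" (3x3) and "t" (3): a world point X has camera coordinates R X + t. Camera axes: x right, y down, z forward; pixel columns grow to the right and rows downward; lengths in mm; the calibration is good to about 2 mm. A picture is of the moment at which its call begins. camera_model takes no time and is no camera call.
- env.job_done(): hands the job in; it is judged then, once.
Trained networks look in the newest picture that a camera, given by its name, has taken for a name from the list of things; names that differ only in an ending like _2 or _b are one class to them, and where a whole thing is asked for, a point or a joint stands for the part that bears it (a point fixed in the world has none). Each returns a list of dicts, best first, with "p" (0 to 1); they miss things now and then, are a little off and sometimes report something else, mostly with a low value. They report only what shows in the picture. A call takes as long as a camera call.
- models.search_frame(name, camera): "point" ([x, y, z] in mm, in world coordinates, good to about 4 mm: the middle of the surface that is visible of it).
The state is a dict: "time_s": time; "qpos": joint angles; "qvel": joint speeds; "effort": joint torques, N m; "ee_pos": TCP position; "ee_rot": TCP orientation; "force": force on the tool from outside, world axes, zero at the start; "torque": the same for the moment, N m; "gripper_width": finger opening in mm; "gripper_force": force on a finger pad.
Only numpy, scipy, OpenCV 4.12 (cv2) and the standard library are available. Lean on these libraries where they do the work, as an engineer would, in place of code of your own. Each camera call takes 0.05 s, during which the arm holds its last target. There are 200 camera calls.

## Working session

There is one attempt and no reset: what is moved stays moved. The work goes in short steps, Python scripts to look and compute and a shell command to move; the robot and the scene stay as the last step left them, time stands still between calls to the robot, and variables do not carry over. Pictures are saved under pics/ and viewed, at most 10 in all, crops included, and the job is handed in when it is done.

```bash
mkdir -p pics; ls; python3 - <<'E'
from workcell import env, grab_frame, camera_model, models
import cv2, numpy as np
for c in("scene","top"):
    cv2.imwrite(f"pics/{c}0.png",grab_frame(c))
    m=camera_model(c);print(c,np.round(-m["R"].T@m["t"]),np.round(m["R"],2).tolist(),np.round(m["K"]).tolist())
    for n in("tea_box","honey_jar","salt_shaker","garlic","tomato","cup"):
        print(n,[(np.round(d["point"]).tolist(),round(d["p"],2)) for d in models.search_frame(n,c)[:2]])
print(env.state())
E
```

```text
pics
scene [ 267. -877.  714.] [[0.93, -0.38, 0.01], [-0.24, -0.61, -0.76], [0.29, 0.7, -0.65]] [[460.0, 0.0, 317.0], [0.0, 460.0, 230.0], [0.0, 0.0, 1.0]]
tea_box [([519.0, 60.0, 64.0], 0.71), ([685.0, -278.0, 42.0], 0.69)]
honey_jar [([550.0, -183.0, 62.0], 0.96)]
salt_shaker [([442.0, -177.0, 50.0], 0.7), ([685.0, -281.0, 43.0], 0.16)]
garlic [([659.0, 22.0, 32.0], 0.87)]
tomato [([684.0, -278.0, 44.0], 0.61)]
cup [([714.0, -64.0, 45.0], 0.84)]
top [ 429. -156.  918.] [[0.03, -1.0, 0.03], [-0.98, -0.03, -0.18], [0.18, -0.02, -0.98]] [[500.0, 0.0, 322.0], [0.0, 500.0, 247.0], [0.0, 0.0, 1.0]]
tea_box [([520.0, 89.0, 91.0], 0.65)]
honey_jar [([548.0, -164.0, 99.0], 0.91), ([662.0, 29.0, 36.0], 0.53)]
salt_shaker [([443.0, -157.0, 82.0], 0.74), ([639.0, -418.0, 52.0], 0.27)]
garlic [([547.0, -163.0, 97.0], 0.72), ([661.0, 26.0, 38.0], 0.56)]
tomato [([692.0, -258.0, 48.0], 0.8)]
cup [([717.0, -61.0, 31.0], 0.67), ([689.0, -258.0, 47.0], 0.58)]
{'time_s': 0.7, 'qpos': array([-7.84369295e+01,  1.83103427e+01,  8.96386454e+01, -6.79063951e-04,
        7.20440994e+01, -1.14579739e+00]), 'qvel': array([ 0.01699869, -0.03657009,  0.05309471, -0.03982656,  0.05555443,
        0.01668708]), 'effort': array([ 1.90445724e-03, -4.12224913e+01, -2.32191199e+01,  7.28867110e-02,
        3.75885260e-02, -1.46968551e-05]), 'ee_pos': array([ 126.50034104, -560.93307755,  185.89395919]), 'ee_rot': array([1.79993102e+02, 7.84112390e-04, 1.27090771e+01]), 'force': array([ 0.11609294,  0.88343597, -0.21153565]), 'torque': array([ 0.06264395, -0.00199988,  0.01501393]), 'gripper_force': 0.0, 'gripper_width': 91.08456139039193}
```

View pics/top0.png

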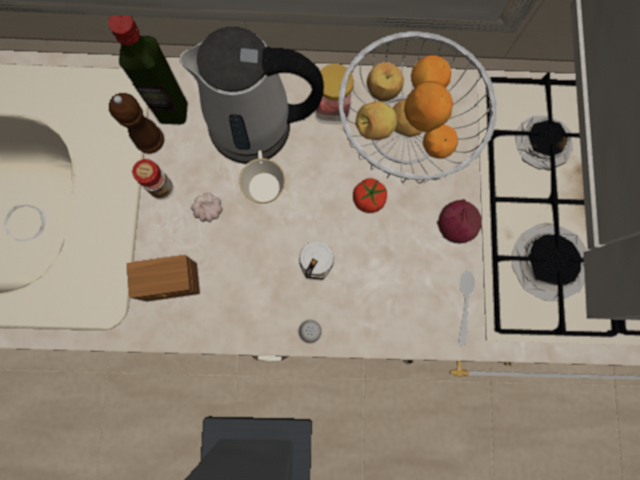

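View pics/scene0.png

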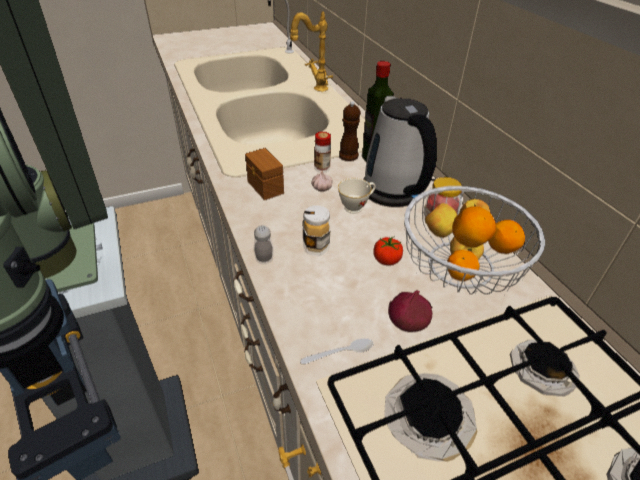

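The top view shows the box at px (128–199, 257–300), the jar lid at (317, 258) and the shaker at (310, 331). I'll zoom in to measure these more precisely.

```bash
python3 - <<'E'
import cv2,numpy as np
a=cv2.imread("pics/top0.png")
l=cv2.resize(a[245:310,120:210],None,fx=4.4,fy=4.4,interpolation=cv2.INTER_CUBIC)
r=cv2.resize(a[235:348,285:350],None,fx=5.3,fy=5.3,interpolation=cv2.INTER_CUBIC)
o=np.zeros((600,750,3),np.uint8);o[:l.shape[0],:l.shape[1]]=l;o[:r.shape[0],400:400+r.shape[1]]=r
cv2.imwrite("pics/crop0.png",o);print(l.shape,r.shape)
E
```

```text
(286, 396, 3) (599, 344, 3)
```

View pics/crop0.png

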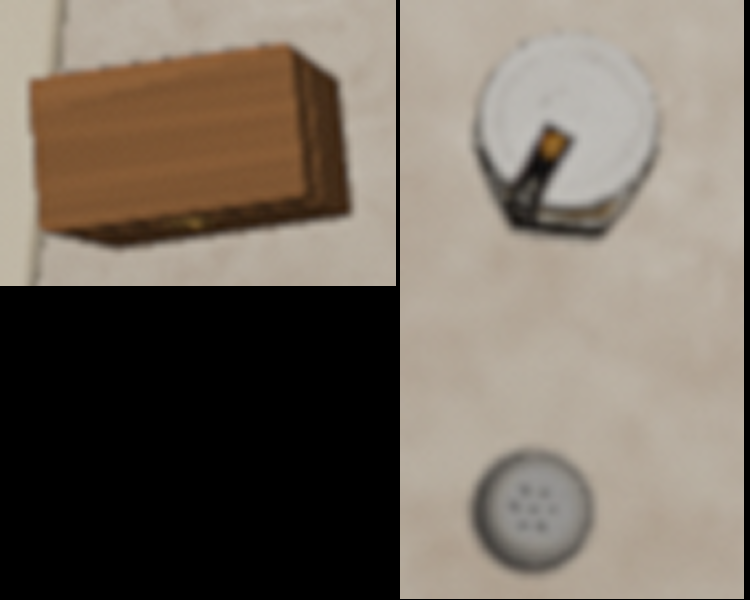

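```bash
cat > h.py <<'E'
import numpy as np, cv2
from workcell import env, grab_frame, camera_model, models
m=camera_model("top");K,R,t=[np.array(m[k],float) for k in("K","R","t")]
def ray(u,v,z):
    C=-R.T@t;d=R.T@np.linalg.solve(K,[u,v,1.]);return C+d*(z-C[2])/d[2]
def proj(X):
    p=(R@np.asarray(X,float).T).T+t;q=p@K.T;return q[:,:2]/q[:,2:]
E
python3 - <<'E'
from h import *
L=lambda x,y,z:ray(120+x/4.4,245+y/4.4,z)
P=lambda x,y,z:ray(285+(x-400)/5.3,235+y/5.3,z)
T=[L(*c,90) for c in((31,80),(290,45),(308,196),(43,228))]
print(np.round(T,1),np.round(np.mean(T,0),1))
T=np.array(T);v=(T[0]+T[3]-T[1]-T[2]);print("yaw",np.degrees(np.arctan2(-v[0],v[1])),np.linalg.norm(v)/2,np.linalg.norm(T[0]-T[3]))
print("bottom end",L(350,212,0),L(338,82,0),L(120,248,0))
print("jar lid",P(567,120,99),"lid lr",P(478,120,99),P(659,120,99),"jar near bottom",P(515,230,5),P(600,235,5))
print("shaker",P(535,508,90), P(472,508,75),P(594,508,75),P(533,573,60))
E
```

```text
[[545.  145.2  90. ]
 [561.4  49.5  90. ]
 [504.5  38.5  90. ]
 [489.7 135.4  90. ]] [525.1  92.2  90. ]
yaw 9.226008460723875 97.53299932925937 56.211633166912286
bottom end [506.54257266  41.89397573   0.        ] [560.75122205  50.76083552   0.        ] [488.92466149 134.91986124   0.        ]
jar lid [ 562.87492293 -168.01511067   99.        ] lid lr [ 561.98314523 -140.17876981   99.        ] [ 563.79866477 -196.84919457   99.        ] jar near bottom [ 539.0451642  -152.49424836    5.        ] [ 538.21005972 -181.97729235    5.        ]
shaker [ 442.93344047 -161.81483431   90.        ] [ 442.63211458 -142.17056067   75.        ] [ 443.69085216 -180.4337545    75.        ] [ 423.0258336  -162.02124317   60.        ]
```

Measured positions: gap about (500, -165) with yaw -3°, and box centre (525, 92) with yaw 9°.

The plan has two steps:
1. Square the box up with a two-finger push on its far side.
2. Push it from its +y end through the gap.

```bash
python3 -m crank '0 0 0 0 0 0 7.85; 0 0 0 0 0 0 7.85; 0 27 -42 0 0 0 0; 0 27 -42 0 0 0 0; 0 27 -42 0 0 0 0; 0 27 -42 0 0 0 0; 0 27 -42 0 0 0 0; 0 27 -42 0 0 0 0; 0 27 -42 0 0 0 0; 0 27 -42 0 0 0 0' 3
python3 -m crank '0 27 -42 0 0 0 0; 0 27 -42 0 0 0 0; 0 27 -42 0 0 0 0; 0 27 -42 0 0 0 0; 0 27 -42 0 0 0 0; 0 27 -42 0 0 0 0; 0 27 -42 0 0 0 0; 0 27 -42 0 0 0 0; 0 0 0 0 0 0 0'
```

```text
time_s: 1.95
ee_pos: [360.6, -235.3, 186.1]
ee_rot: [180.0, -0.0, -3.0]
force: [1.0, 0.0, 0.3]
gripper_width: 45.5
gripper_force: 0.0
time_s: 3.08
ee_pos: [594.4, 90.2, 185.1]
ee_rot: [-180.0, -0.0, -2.8]
force: [0.0, 0.1, 0.2]
gripper_width: 45.7
gripper_force: 0.0
```

```bash
python3 -m crank '0 0 0 45 0 0 0; 0 0 0 45 0 0 0; 0 0 3 47 0 0 0; 0 0 0 0 0 0 0'
python3 -m crank '0 -4 0 0 0 0 0; 0 -4 0 0 0 0 0; 0 -4 0 0 0 0 0; 0 -4 0 0 0 0 0; 0 -4 0 0 0 0 0; 0 0 0 0 0 0 0'
python3 -m crank '0 -4 0 0 0 0 0; 0 -3 0 0 0 0 0; 0 0 0 0 0 0 0'
python3 - <<'E'
from h import *
cv2.imwrite("pics/top1.png",cv2.resize(grab_frame("top")[200:340,100:300],None,fx=4,fy=4,interpolation=cv2.INTER_CUBIC))
E
```

```text
time_s: 3.58
ee_pos: [589.1, 83.2, 45.8]
ee_rot: [179.9, 0.5, -3.0]
force: [0.5, 0.2, -0.3]
gripper_width: 46.0
gripper_force: 0.0
time_s: 4.32
ee_pos: [572.5, 85.7, 48.9]
ee_rot: [180.0, 0.0, -3.0]
force: [0.8, 0.6, 0.7]
gripper_width: 45.6
gripper_force: 0.4
time_s: 4.7
ee_pos: [565.2, 86.0, 48.6]
ee_rot: [180.0, 0.1, -3.0]
force: [1.9, -0.3, -1.4]
gripper_width: 45.7
gripper_force: 0.6
```

View pics/top1.png

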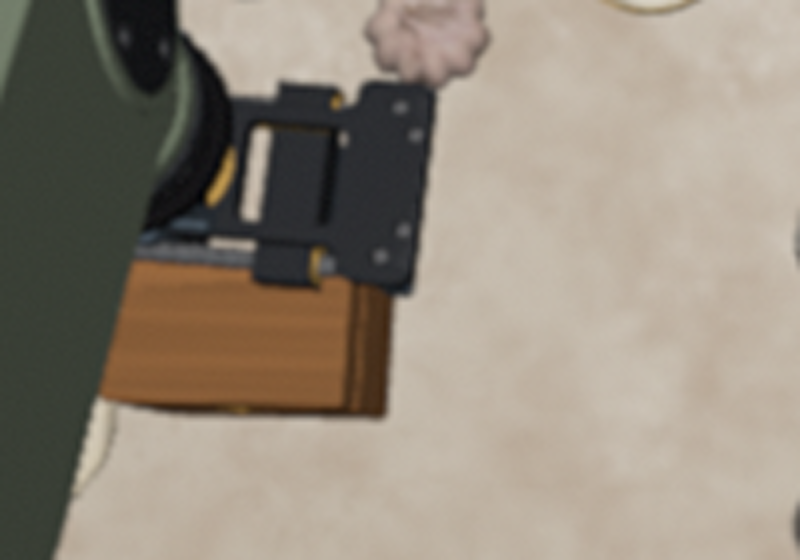

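The box has turned nearly square under the gripper. Its near top edge runs from (105, 399) to (342, 412) in the crop, and its front end is at x≈345.

```bash
cat >> h.py <<'E'
G=np.array([500,-164.7]);X=np.array([.9986,-.0523]);Y=np.array([.0523,.9986])
def gf(p): d=np.array(p[:2])-G; return np.round([d@X,d@Y],1)
E
python3 - <<'E'
from h import *
L=lambda x,y,z:gf(ray(100+x/4,200+y/4,z))
for p in((105,399,90),(342,412,90),(352,285,90),(385,417,0),(392,295,0)):print(p,L(*p))
E
```

```text
(105, 399, 90) [-31.2 304.1]
(342, 412, 90) [-28.7 207.7]
(352, 285, 90) [ 23.7 210.3]
(385, 417, 0) [-24.7 210.1]
(392, 295, 0) [ 30.9 213.9]
```

```bash
python3 -m crank '0 20 0 0 0 0 0; 0 0 0 -50 0 0 0; 0.55 0 0 -50 0 0 0; 0.55 0 0 0 0 0 -10; 0.55 0 0 0 0 0 -10; 0.55 0 0 0 0 0 -10; 0.55 0 0 0 0 0 -10; 0.55 0 0 0 0 0 -10; 0.55 0 0 0 0 0 -10; 0.55 0 0 0 0 0 -10'
python3 -m crank '0.55 0 0 0 0 0 -10; 0.55 0 0 0 0 0 -10; 0.55 40 -20 0 0 0 0; 0.55 40 -20 0 0 0 0; 0.55 25 -32 0 0 0 0; 0.55 0 0 0 0 0 0'
python3 - <<'E'
from h import *
print(gf(env.state()["ee_pos"]))
a=cv2.resize(grab_frame("top")[220:340,100:235],None,fx=3,fy=3,interpolation=cv2.INTER_CUBIC)
b=cv2.resize(grab_frame("scene")[130:280,220:345],None,fx=3,fy=3,interpolation=cv2.INTER_CUBIC)
o=np.zeros((450,800,3),np.uint8);o[:360,:405]=a;o[:,425:]=b;cv2.imwrite("pics/c2.png",o)
E
```

```text
time_s: 6.0
ee_pos: [584.8, 85.3, 148.2]
ee_rot: [-179.8, 0.0, 67.3]
force: [0.5, -0.1, -0.1]
gripper_width: 20.8
gripper_force: 0.0
time_s: 6.75
ee_pos: [516.7, 195.1, 148.4]
ee_rot: [-179.8, 0.0, 87.2]
force: [0.7, 0.5, -1.4]
gripper_width: 20.5
gripper_force: 0.0
[ -2.2 360.2]
```

View pics/c2.png

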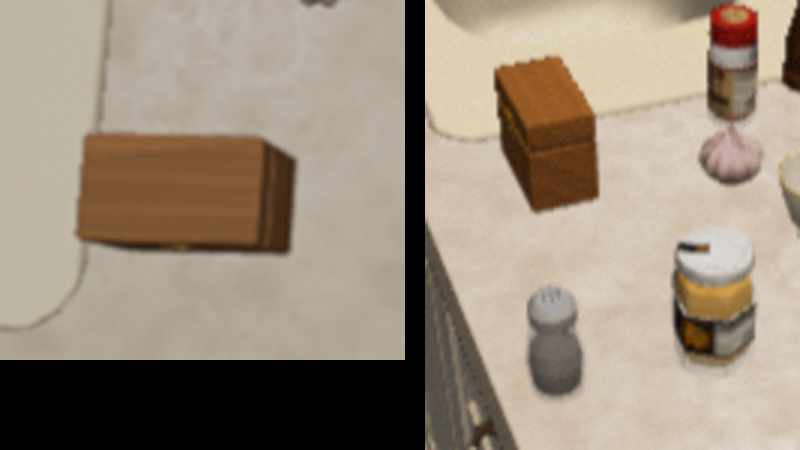

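The top crop shows the box unobstructed and nearly square to the passage, with top-face corners at (87,133), (263,137), (260,245) and (78,239).

```bash
python3 - <<'E'
from h import *
import h
T=np.array([gf(ray(100+x/3,220+y/3,90)) for x,y in((87,133),(263,137),(260,245),(78,239))]);print(T,T.mean(0))
for a,b in((0,1),(3,2)):v=T[a]-T[b];print("relyaw",np.degrees(np.arctan2(-v[0],v[1])))
# scene camera check
m=camera_model("scene");h.K,h.R,h.t=[np.array(m[k],float) for k in("K","R","t")]
S=lambda x,y,z:gf(ray(220+(x-425)/3,130+y/3,z))
print("box top",[S(*p,90).tolist() for p in((497,67),(555,57),(596,123),(528,140))])
print("box front bottom",S(540,210,0),S(597,198,0))
print("shaker base",S(531,385,0),S(581,380,0),S(556,394,0),"lid lr",S(527,305,75),S(577,305,75),"jar lid lr",S(676,262,92),S(754,262,92))
E
```

```text
[[ 27.1 308.3]
 [ 33.  212. ]
 [-26.3 206. ]
 [-31.1 304.5]] [  0.675 257.7  ]
relyaw 3.5059510257269038
relyaw 2.789871616499259
box top [[-27.1, 306.1], [24.2, 307.0], [30.7, 196.6], [-27.3, 189.7]]
box front bottom [-17.8 214.8] [ 33.1 216.3]
shaker base [-74.6   8.2] [-38.3   1.8] [-59.5  -6.7] lid lr [-71.3  10.9] [-37.9  -0. ] jar lid lr [36.8  4.1] [ 89.7 -13.2]
```

```bash
python3 -m crank '0.55 0 2 50 0 0 0; 0.55 0 0 51 0 0 0; 0.55 -10 0 0 0 0 0; 0.55 -10 0 0 0 0 0; 0.55 -6 0 0 0 0 0; 0.55 -6 0 0 0 0 0; 0.55 -6 0 0 0 0 0; 0.55 -6 0 0 0 0 0; 0.55 -6 0 0 0 0 0;0.55 0 0 0 0 0 0'
python3 -m crank '0.55 -6 0 0 0 0 0; 0.55 -6 0 0 0 0 0; 0.55 -6 0 0 0 0 0; 0.55 -6 0 0 0 0 0; 0.55 -6 0 0 0 0 0; 0.55 -6 0 0 0 0 0; 0.55 -6 0 0 0 0 0; 0.55 -6 0 0 0 0 0; 0.55 -6 0 0 0 0 0;0.55 0 0 0 0 0 0'
python3 - <<'E'
from h import *
print(gf(env.state()["ee_pos"]))
a=cv2.resize(grab_frame("top")[220:350,100:360],None,fx=3,fy=3,interpolation=cv2.INTER_CUBIC)
cv2.imwrite("pics/c3.png",a)
E
```

```text
time_s: 8.1
ee_pos: [518.3, 142.7, 47.6]
ee_rot: [-179.9, 0.1, 87.0]
force: [0.8, 1.0, 1.0]
gripper_width: 20.5
gripper_force: 0.6
time_s: 9.35
ee_pos: [515.8, 88.7, 47.8]
ee_rot: [-180.0, 0.1, 87.0]
force: [0.0, -0.8, -0.1]
gripper_width: 20.4
gripper_force: 0.0
[  2.5 253.8]
```

View pics/c3.png

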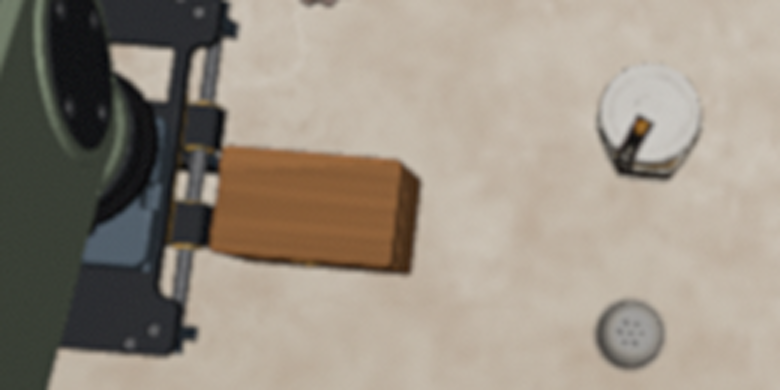

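The box's top corners are now at (222,147), (402,160), (390,267) and (212,251) in the crop, with the fingers on its rear end.

```bash
python3 - <<'E'
from h import *
P=lambda x,y,z:gf(ray(100+x/3,220+y/3,z))
T=np.array([P(x,y,90) for x,y in((222,147),(402,160),(390,267),(212,251))]);print(T,T.mean(0))
for a,b in((0,1),(3,2)):v=T[a]-T[b];print("relyaw",np.degrees(np.arctan2(-v[0],v[1])))
print(P(651,114,99),P(630,333,90))
E
```

```text
[[ 25.5 233.7]
 [ 26.6 134.3]
 [-32.5 134.3]
 [-31.7 231.5]] [ -3.025 183.45 ]
relyaw 0.6340320407409054
relyaw -0.47155955407616146
[62.4 -0.9] [-57.4   0.6]
```

```bash
python3 -m crank '0.55 3 0 0 0 0 0; 0.55 0 -4 0 0 0 0; 0.55 -5 0 0 0 0 0; 0.55 -6 0 0 0 0 -1; 0.55 -6 0 0 0 0 -1; 0.55 -6 0 0 0 0 0; 0.55 -6 0 0 0 0 0; 0.55 -6 0 0 0 0 0; 0.55 -6 0 0 0 0 0;0.55 -6 0 0 0 0 0'
python3 -m crank '0.55 -6 0 0 0 0 0; 0.55 -6 0 0 0 0 0; 0.55 -6 0 0 0 0 0; 0.55 -6 0 0 0 0 0; 0.55 -6 0 0 0 0 1; 0.55 -6 0 0 0 0 1; 0.55 -6 0 0 0 0 0; 0.55 0 0 0 0 0 0'
python3 - <<'E'
from h import *
print(gf(env.state()["ee_pos"]))
a=cv2.resize(grab_frame("top")[220:350,160:360],None,fx=4,fy=4,interpolation=cv2.INTER_CUBIC)
cv2.imwrite("pics/c4.png",a)
E
```

```text
time_s: 10.65
ee_pos: [510.9, 45.4, 47.8]
ee_rot: [180.0, 0.0, 89.0]
force: [0.3, 2.7, -0.4]
gripper_width: 20.4
gripper_force: 1.2
time_s: 11.65
ee_pos: [509.6, 3.0, 47.8]
ee_rot: [-180.0, 0.1, 87.0]
force: [0.6, -1.0, 0.3]
gripper_width: 20.6
gripper_force: 0.0
[  0.8 168. ]
```

View pics/c4.png

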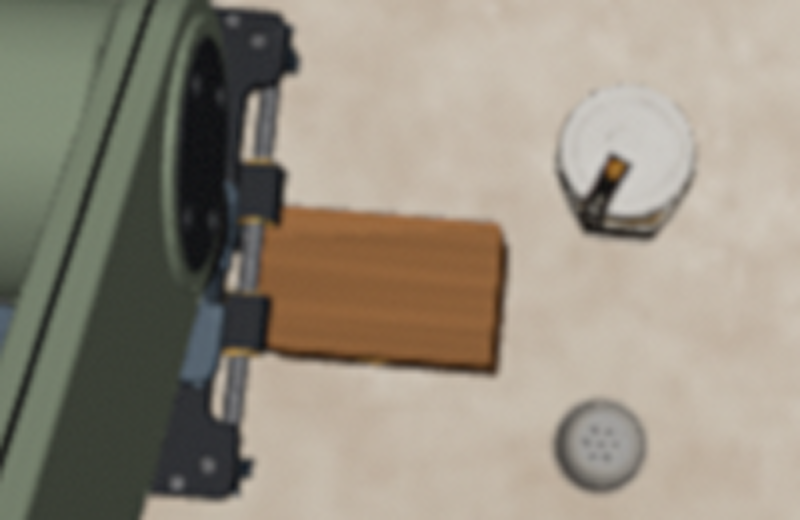

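The box front is at crop x≈500. Its far edge runs (285,206)–(500,223) and its near edge (272,352)–(493,368), with the jar and shaker just ahead.

```bash
python3 - <<'E'
from h import *
P=lambda x,y,z:gf(ray(160+x/4,220+y/4,z))
T=np.array([P(x,y,90) for x,y in((285,206),(500,223),(493,366),(272,352))]);print(T,T.mean(0))
for a,b in((0,1),(3,2)):v=T[a]-T[b];print("relyaw",np.degrees(np.arctan2(-v[0],v[1])))
print(P(627,151,99),P(600,445,90),"near edge of jar bottom",P(590,234,0),P(655,238,0))
E
```

```text
[[ 29.3 139.2]
 [ 29.6  49.7]
 [-29.5  47.1]
 [-31.1 137.7]] [-0.425 93.425]
relyaw 0.19205217295069918
relyaw 1.0117408249439224
[62.8 -0.4] [-57.8   0.6] near edge of jar bottom [38.9 12.8] [ 39.5 -17.3]
```

Well centred, within about 1 mm. Pushing straight on and watching the force.

```bash
python3 -m crank '0.55 -6 0 0 0 0 0; 0.55 -6 0 0 0 0 0; 0.55 -6 0 0 0 0 0; 0.55 -6 0 0 0 0 0; 0.55 -6 0 0 0 0 0; 0.55 -6 0 0 0 0 0; 0.55 -6 0 0 0 0 0; 0.55 -6 0 0 0 0 0'
python3 - <<'E'
from h import *
print(gf(env.state()["ee_pos"]))
a=cv2.resize(grab_frame("top")[220:350,160:380],None,fx=3.6,fy=3.6,interpolation=cv2.INTER_CUBIC)
cv2.imwrite("pics/c5.png",a)
E
```

```text
time_s: 12.7
ee_pos: [507.2, -44.5, 47.8]
ee_rot: [-180.0, 0.0, 87.0]
force: [0.2, 3.3, 0.3]
gripper_width: 20.6
gripper_force: 1.3
[  0.9 120.4]
```

View pics/c5.png

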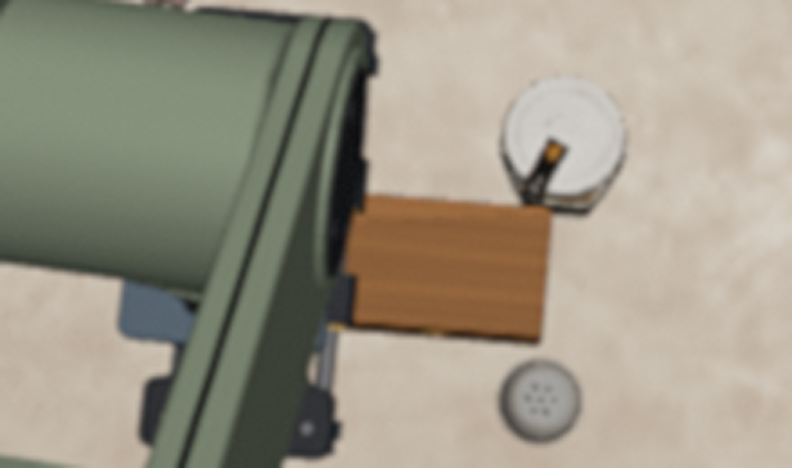

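The front end has entered with about 4 mm clear of the jar and 6 mm clear of the shaker.

```bash
python3 -m crank '0.55 -6 0 0 0 0 0; 0.55 -6 0 0 0 0 0; 0.55 -6 0 0 0 0 0; 0.55 -6 0 0 0 0 0; 0.55 -6 0 0 0 0 0; 0.55 -6 0 0 0 0 0; 0.55 -6 0 0 0 0 0'
python3 -c "
from h import *
print(gf(env.state()['ee_pos']))
a=cv2.resize(grab_frame('top')[220:350,160:420],None,fx=3,fy=3,interpolation=cv2.INTER_CUBIC)
cv2.imwrite('pics/c6.png',a)"
```

```text
time_s: 13.62
ee_pos: [505.1, -86.4, 47.8]
ee_rot: [-180.0, 0.0, 87.0]
force: [-0.2, 2.4, 0.8]
gripper_width: 20.3
gripper_force: 1.4
[ 1.  78.5]
```

View pics/c6.png

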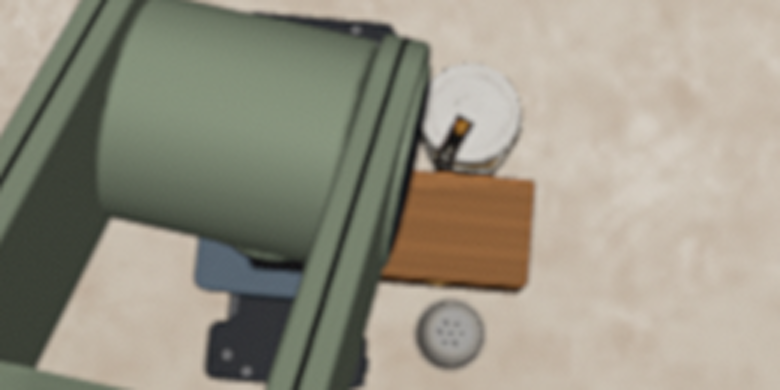

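Mid-gap with clearance on both sides and only about 2.5 N of push force. Continuing.

```bash
python3 -m crank '0.55 -6 0 0 0 0 0; 0.55 -6 0 0 0 0 0; 0.55 -6 0 0 0 0 0; 0.55 -6 0 0 0 0 0; 0.55 -6 0 0 0 0 0; 0.55 -6 0 0 0 0 0; 0.55 -6 0 0 0 0 0; 0.55 -6 0 0 0 0 0; 0.55 -6 0 0 0 0 0'
python3 -m crank '0.55 -6 0 0 0 0 0; 0.55 -6 0 0 0 0 0; 0.55 -6 0 0 0 0 0; 0.55 -6 0 0 0 0 0; 0.55 -6 0 0 0 0 0; 0.55 -6 0 0 0 0 0; 0.55 -6 0 0 0 0 0; 0.55 -6 0 0 0 0 0; 0.55 -5 0 0 0 0 0; 0.55 0 0 0 0 0 0'
python3 -c "
from h import *
print(gf(env.state()['ee_pos']))
a=cv2.resize(grab_frame('top')[220:350,200:460],None,fx=3,fy=3,interpolation=cv2.INTER_CUBIC)
cv2.imwrite('pics/c7.png',a)"
```

```text
time_s: 14.8
ee_pos: [502.2, -140.3, 47.8]
ee_rot: [-180.0, 0.0, 87.0]
force: [0.1, 3.7, 0.6]
gripper_width: 20.6
gripper_force: 1.5
time_s: 16.05
ee_pos: [499.5, -193.8, 47.8]
ee_rot: [180.0, 0.1, 87.0]
force: [-1.0, -0.0, 0.2]
gripper_width: 20.6
gripper_force: 0.0
[  1.  -29.1]
```

View pics/c7.png

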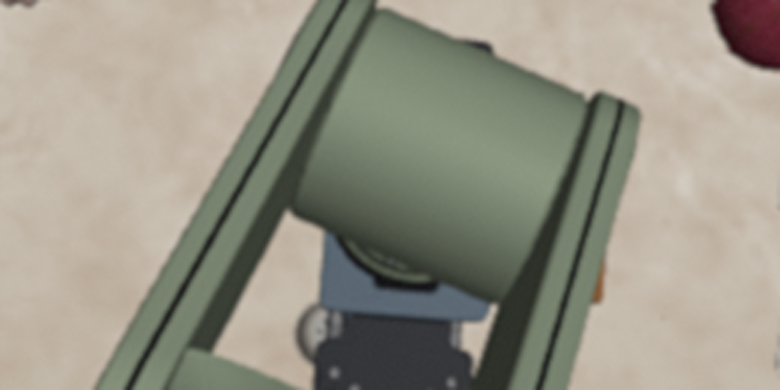

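The arm hides all but a sliver of the box, around (600,280). I'll retreat straight back through the gap, lift, and check the result numerically.

```bash
python3 -m crank '0.55 10 0 0 0 0 0; 0.55 25 0 0 0 0 0; 0.55 40 0 0 0 0 0; 0.55 50 0 0 0 0 0; 0.55 50 0 0 0 0 0; 0.55 50 0 0 0 0 0; 0.55 0 0 -50 0 0 0; 0.55 0 0 -50 0 0 0; 0.55 40 0 0 0 0 0; 0.55 0 0 0 0 0 0'
python3 - <<'E'
from h import *
print(gf(env.state()["ee_pos"]))
f=grab_frame("top");hsv=cv2.cvtColor(f,cv2.COLOR_BGR2HSV)
k=cv2.inRange(hsv,(5,110,60),(18,220,200));k[:240]=0;k[345:]=0;k[:,:270]=0;k[:,470:]=0
n,l,s,c=cv2.connectedComponentsWithStats(k);i=1+np.argmax(s[1:,4]);print(s[i])
b=cv2.boxPoints(cv2.minAreaRect(np.argwhere(l==i)[:,::-1].astype(np.float32)))
print([gf(ray(*p,90)).tolist() for p in b],gf(ray(*b.mean(0),90)))
for c in("top","scene"):
    if c=="scene":grab_frame(c)
    for q in("tea_box","honey_jar","salt_shaker","tomato","garlic"):
        print(c,q,[(np.round(d["point"]).tolist(),round(d["p"],2)) for d in models.search_frame(q,c)[:2]])
E
```

```text
time_s: 17.35
ee_pos: [513.4, 73.8, 148.4]
ee_rot: [179.9, -0.0, 87.2]
force: [-0.8, -0.5, -1.0]
gripper_width: 20.5
gripper_force: 0.0
[  0.9 238.9]
[ 341  281   61   40 2154]
[[-31.0, -45.4], [29.5, -45.6], [30.1, -146.6], [-30.5, -145.0]] [ -0.7 -95.6]
top tea_box [([493.0, -259.0, 89.0], 0.69)]
top honey_jar [([551.0, -164.0, 99.0], 0.92)]
top salt_shaker [([443.0, -159.0, 81.0], 0.83)]
top tomato [([692.0, -259.0, 48.0], 0.9), ([661.0, 31.0, 37.0], 0.35)]
top garlic [([660.0, 29.0, 38.0], 0.6)]
scene tea_box []
scene honey_jar [([549.0, -178.0, 70.0], 0.55)]
scene salt_shaker [([442.0, -178.0, 48.0], 0.9)]
scene tomato [([686.0, -280.0, 42.0], 0.75)]
scene garlic [([657.0, 22.0, 31.0], 0.79), ([523.0, -439.0, 2.0], 0.71)]
```

```bash
python3 -c "
from workcell import env
print(env.job_done())"
```

```text
the job is handed in; nothing more can be done
None
```

The tea box is through the gap on the hob side: its rear end is about 14 mm past the jar and it is in line to about 1 mm. Neither a force reading nor a picture showed it pressing on the jar or shaker, the hand is clear, and the job was handed in at about 18 s.

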